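Empty the covered desk box: eraser to the tray, long ruler out through the short mouth

ROBOT

A 6-joint arm with a two-finger parallel gripper is mounted at the origin on a cart in front of the work surface, level with it; the furniture and walls round the work are solid. World frame = base frame: x ahead of the robot, y to its left, z up, the work surface at z = 0. Lengths are in m, angles in degrees, forces in N, time in s.
With the tool pointing down it reaches from about 0.35 to 0.875 m from the base axis. Payload 4.2 kg.
Tool frame: the origin (TCP) lies midway between the tips of the shut fingers; the grasp point (between the pads) lies 19 mm behind it; z points along the fingers, y is the line along which they close (so a half turn about z gives the same grasp; the last joint's range is limited). The gripper opens to 87 mm and grips with 3 to 60 N. Pads are 19 mm wide; open, the fingers measure 117 mm over their backs; the gripper's body (75 mm by 190 mm) begins 51 mm behind the grasp point.
Start: joints at [83.915, 22.042, 0.453, 0, -68.411, -14.817], TCP at [0.223, 0.584, 0.223] pointing down, gripper open.
Joint ranges: [-179.83, 179.83], [-69.29, 118.12], [-61.27, 80.66], [-181.25, 117.63], [-171.15, -9.14], [-177.46, 177.46]. Speed limits (degrees/s): [159.86, 159.86, 180, 180, 180, 180].

INTERFACE

Orientations are given as [roll, pitch, yaw] about the fixed x, y, z axes, in that order (R = Rz(yaw) Ry(pitch) Rx(roll)).
In Python, from workcell import env gives the robot as it stands. The module is installed in compiled form; this text tells all that it offers. Calls block until the motion is done:
- env.goto(position, orientation): joint-space move of the TCP to a pose.
- env.move_straight(position, rotation=None, rate=0.15, force_limit=None): straight line of the TCP; rotation=None keeps the orientation; rate is the mean speed in m/s. With force_limit (N) it stops when the force on the tool has changed by that much, and returns True; else False.
- env.set_joints(angles): joint-space move.
- env.gripper_to(opening, grasp_force=None): opening from 0.0 (shut) to 1.0 (fully open); grasp_force is the grip in N (None keeps the last); returns when the fingers have stopped.
- env.dwell(seconds).
- env.inverse_kinematics(position, orientation): joint angles nearest the present ones, or None.
- env.read_state(): the state.
- env.grab_frame(name): name is "side" or "top"; returns a dict with "image" (384x512x3 uint8, blue, green, red), "fx", "fy", "cx", "cy" (pixels), "position" and "orientation" of the camera in the world. Camera axes: x right, y up, looking along -z (the intrinsics and any distortion apply to the point x, -y, -z); pixel columns grow to the right and rows downward; lengths in m; the calibration is good to about 2 mm. A picture is of the moment at which its call begins. There is no depth.
A pose or a line that the arm cannot do raises env.Unreachable and nothing moves.
- env.close_job(): hands the job in; it is judged then, once.
Trained networks look in a picture, given as the dict that the camera call returned (one of the last four; its "shot" number tells which), for a name from the list of things; names that differ only in an ending like _2 or _b are one class to them, and where a whole thing is asked for, a point or a joint stands for the part that bears it (a point fixed in the world has none). Each returns a list of dicts, best first, with "score" (0 to 1); they miss things now and then, are a little off and sometimes report something else, mostly with a low value. They report only what shows in the picture. A call takes as long as a camera call.
- env.search_frame(picture, thing): "xyz" ([x, y, z] in m, in world coordinates, good to about 4 mm: the middle of the surface that is visible of it).
- env.trace(picture, thing): "mask" (384x512 bool, what is visible of it).
The state is a dict: "clock": time; "joint_positions": joint angles; "qvel": joint speeds; "joint_torque": joint torques, N m; "position": TCP position; "tool_rot": TCP orientation; "force": force on the tool from outside, world axes, zero at the start; "wrist_torque": the same for the moment, N m; "opening": opening from 0.0 (shut) to 1.0 (fully open); "finger_force": force on a finger pad.
Only numpy, scipy, OpenCV 4.12 (cv2) and the standard library are available. Lean on these libraries where they do the work, as an engineer would, in place of code of your own. Each camera call takes 0.05 s, during which the arm holds its last target. There are 200 camera calls.

TASK

Empty the grey covered desk box. First take out the eraser that lies on the ruler and put it in the open grey tray; then draw the ruler, which is longer than the mouth in the cover, out by tilting it and bringing one end out before the other. Finish with the gripper still holding the ruler motionless in the air, all of it at least 10 cm above the box's cover, with the eraser left in the tray and the mug, stamp, tape roll and remote left where they are.

Things in the scene. Friction and masses are not known exactly. Their poses are not given: they have to be found in the camera images.
- riser: Low fixed wooden desk riser, 330 (x) x 890 (y) x 70 mm high: box and tray stand on its flat top, 70 mm above the desk. Origin at the centre of its underside.
- cover_box: Grey box fixed on the riser, left or right half, turned up to 0.25 rad. Outside 142 (its x) x 342 (y) x 50 mm high, origin at the centre of its underside. Floor 4 mm thick, side walls 6 mm: inside 130 x 330 mm, 40 mm high (z 4 to 44 mm above the underside), under a cover 6 mm thick (z 44 to 50 mm) with one mouth.
- mouth (a point): Centre of the rectangular mouth in the box's cover, at the cover's upper face, in the middle of the box; the mouth measures 105 mm along the box's x and 200 mm along its y.
- ruler: Wooden ruler, 240 (its y) x 26 (x) x 10 mm (z), under 0.1 kg, lying flat on the box's floor along the box, near the middle (up to 10 mm off along it, 6 mm across, 0.05 rad turned), its ends hidden under the cover. Origin at the centre of its underside.
- ruler_end_a (a point): Middle of the ruler's +y end face (120 mm from its middle, half way up its thickness).
- ruler_end_b (a point): Middle of the ruler's -y end face.
- eraser: White eraser in a blue card sleeve, 22 (its x) x 52 (y) x 12 mm (z), 30 g, lying flat along the top of the ruler within 15 mm of the ruler's middle, seen through the mouth. Origin at the centre of its underside, which is 14 mm above the riser (84 mm above the desk).
- desk_tray: Open grey tray fixed on the riser, outside 172 (its x) x 122 (y) x 35 mm high, walls and floor 4 mm; origin at the centre of its underside. A highlighter 16 mm wide, 130 mm long and 13 mm high lies in it along x, its middle about 41 mm to the -y side of the tray's middle. It stands on the half of the riser where the box is not.
- mug: White spotted mug, 93 mm high, on the desk to the right of the riser; bystander. Origin under its middle.
- stamp: Wooden hand stamp, 66 mm high, at the front edge of the desk, left of the middle; bystander. Origin under its middle.
- tape: Roll of brown tape lying flat, 96 mm across, 48 mm high, on the desk to the right of the riser; bystander. Origin under its middle.
- remote: Black remote control, 193 x 46 x 19 mm, lying along the front edge of the desk; bystander. Origin under its middle.

How it is judged (in metres and radians):
On the way, in this order (a step that is already met when the one before it is completed fails the run):
1. the eraser lies in the tray, let go (x of eraser in the frame of desk_tray between -0.085 and 0.085 m and y of eraser in the frame of desk_tray between -0.06 and 0.06 m and z of eraser in the frame of desk_tray below 0.034 m and contact force between eraser and the fingers below 0.05 N and linear speed of eraser below 0.03 m/s), for 0.2 s.
2. one end of the ruler stands out of the mouth while the other is still under the cover (((height (world z) of ruler_end_a above 0.145 m and height (world z) of ruler_end_b below 0.114 m) or (height (world z) of ruler_end_b above 0.145 m and height (world z) of ruler_end_a below 0.114 m))), for 0.05 s.
At the end, for the whole second after the job is handed in: The ruler is held still by the fingers alone, touching neither box nor tray, both its ends at least 0.215 m above the desk (95 mm above the cover); the eraser rests inside the tray, released (all of step 1 and height (world z) of each of ruler_end_a, ruler_end_b above 0.215 m and contact force between ruler and the fingers above 0.5 N and contact force between ruler and cover_box below 0.05 N and contact force between ruler and desk_tray below 0.05 N and linear speed of ruler below 0.03 m/s and angular speed of ruler below 0.2 rad/s); the arm keeps its last pose, push and grip.
It fails at once if the mug is moved more than 3 cm (distance of mug from where it was at the start of the episode above 0.03 m).
It fails at once if the stamp is moved more than 3 cm (distance of stamp from where it was at the start of the episode above 0.03 m).
It fails at once if the tape is moved more than 3 cm (distance of tape from where it was at the start of the episode above 0.03 m).
It fails at once if the remote is moved more than 3 cm (distance of remote from where it was at the start of the episode above 0.03 m).
It also fails if it takes over 64 s, if anything falls off the work surface, if the arm or the gripper's body presses on something with over 40 N, if the wrist force passes 120 N, or if a joint passes its speed limit or range.

## Working session

There is one attempt and no reset: what is moved stays moved. The work goes in short steps, each a Python script; the robot and the scene stay as the last script left them, time stands still between calls to the robot, and variables do not carry over. Pictures are saved under pics/ and viewed, at most 10 in all, crops included, and the job is handed in when it is done.

```bash
mkdir -p pics; python3 - <<'E'
from workcell import env
import cv2,numpy as np
s=env.read_state();print(s['clock'],s['position'],s['tool_rot'],s['opening'])
ims=[]
for n in ['top','side']:
    p=env.grab_frame(n);ims.append(p['image']);cv2.imwrite(f'pics/{n}0.png',p['image'])
    print(n,{k:np.round(p[k],4).tolist() for k in p if k not in('image',)and not isinstance(p[k],str)})
    for t in ['cover_box','mouth','ruler','eraser','desk_tray','mug','tape']:
        try:
            print(t,[(np.round(d['xyz'],3).tolist(),round(d['score'],2)) for d in env.search_frame(p,t)[:2]])
        except Exception as e: print(t,e)
print(env.read_state()['clock'])
E
```

```text
0.0 [0.22275315 0.58328113 0.22142886] [ 1.79870303e+02 -5.40857098e-03 -2.09135696e+01] 1.0022727741009931
top {'fx': 398.2167, 'fy': 398.2167, 'cx': 255.7981, 'cy': 197.6297, 'position': [0.2916, -0.1135, 1.4532], 'orientation': [9.0299, -1.0582, -88.3448], 'shot': 1}
cover_box [([0.607, -0.218, 0.119], 0.69)]
mouth [([0.609, -0.218, 0.122], 0.79)]
ruler [([0.604, -0.242, 0.083], 0.64), ([0.608, -0.218, 0.121], 0.49)]
eraser [([0.607, -0.211, 0.097], 0.44), ([0.543, -0.538, 0.043], 0.27)]
desk_tray [([0.573, 0.159, 0.07], 0.97)]
mug [([0.43, -0.514, 0.034], 0.7)]
tape [([0.542, -0.534, 0.044], 0.56)]
side {'fx': 441.8249, 'fy': 441.8249, 'cx': 250.8257, 'cy': 190.4217, 'position': [0.5031, 0.9403, 0.9496], 'orientation': [50.8371, -0.7263, -179.4617], 'shot': 2}
cover_box [([0.6, -0.194, 0.12], 0.6), ([0.363, 0.217, 0.018], 0.48)]
mouth [([0.598, -0.193, 0.117], 0.57)]
ruler [([0.61, -0.276, 0.083], 0.47)]
eraser []
desk_tray [([0.57, 0.142, 0.074], 0.57)]
mug [([0.426, -0.49, 0.072], 0.62)]
tape [([0.54, -0.565, 0.04], 0.67)]
0.8
```

View pics/top0.png

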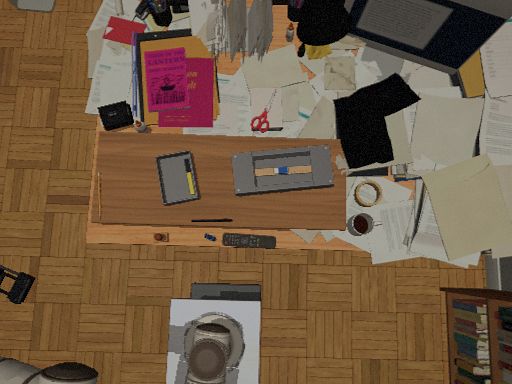

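View pics/side0.png

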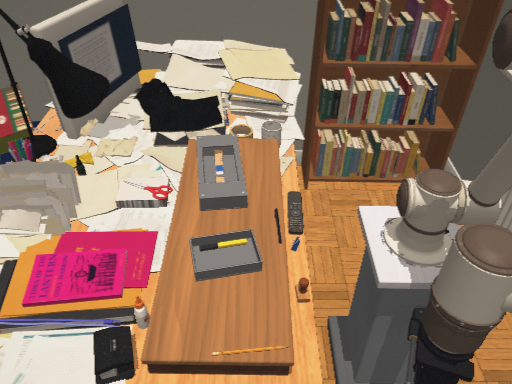

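```bash
cat > h.py <<'E'
from workcell import env
import cv2,numpy as np
from scipy.spatial.transform import Rotation as Ro
def plane(p,uv,z):
    uv=np.atleast_2d(uv).astype(float)
    d=np.c_[(uv[:,0]-p['cx'])/p['fx'],-(uv[:,1]-p['cy'])/p['fy'],-np.ones(len(uv))]
    d=Ro.from_euler('xyz',p['orientation'],degrees=True).apply(d)
    c=np.array(p['position']);return c+d*((z-c[2])/d[:,2])[:,None]
def rect(p,thing,z):
    r=env.trace(p,thing)
    if not r: return None
    m=r[0]['mask'].astype(np.uint8);c=max(cv2.findContours(m,0,2)[0],key=cv2.contourArea)
    v,u=np.nonzero(m);w=plane(p,np.c_[u,v],z)[:,:2]*1000
    (cx,cy),(a,b),an=cv2.minAreaRect(w.astype(np.float32))
    if a>b: a,b,an=b,a,an+90   # b long; an = direction of short side
    an=(an+90)%180-90
    return dict(score=round(r[0]['score'],2),mean=w.mean(0).round(1).tolist(),c=(round(cx,1),round(cy,1)),wh=(round(a,1),round(b,1)),yaw=round(an,2)),m
E
python3 - <<'E'
from h import *
for n in ['top','side']:
    p=env.grab_frame(n);im=p['image'].copy()
    for t,z in [('cover_box',.12),('mouth',.12),('ruler',.084),('eraser',.096),('desk_tray',.105)]:
        r=rect(p,t,z)
        if r: print(n,t,r[0])
    if n=='top': x,y,w,h,k=225,135,120,70,6
    else: x,y,w,h,k=185,125,75,95,6
    cv2.imwrite(f'pics/{n}1.png',cv2.resize(im[y:y+h,x:x+w],None,fx=k,fy=k,interpolation=cv2.INTER_CUBIC))
E
```

```text
top cover_box {'score': 0.92, 'mean': [604.8, -217.3], 'c': (604.8, -218.4), 'wh': (155.9, 343.5), 'yaw': 7.46}
top mouth {'score': 0.7, 'mean': [601.6, -219.2], 'c': (601.3, -218.1), 'wh': (27.0, 196.7), 'yaw': 5.16}
top ruler {'score': 0.57, 'mean': [609.7, -218.4], 'c': (609.4, -220.8), 'wh': (27.2, 201.7), 'yaw': 5.57}
top eraser {'score': 0.55, 'mean': [607.1, -216.6], 'c': (606.7, -215.9), 'wh': (25.0, 52.6), 'yaw': 1.91}
top desk_tray {'score': 0.83, 'mean': [566.4, 146.9], 'c': (567.9, 144.9), 'wh': (129.1, 181.6), 'yaw': -75.97}
side cover_box {'score': 0.94, 'mean': [600.1, -165.1], 'c': (602.1, -188.6), 'wh': (142.1, 391.6), 'yaw': 7.7}
side mouth {'score': 0.85, 'mean': [600.3, -168.7], 'c': (603.3, -191.5), 'wh': (145.8, 405.2), 'yaw': 7.01}
side ruler {'score': 0.45, 'mean': [612.8, -270.2], 'c': (610.5, -255.4), 'wh': (26.3, 177.9), 'yaw': 6.73}
side eraser {'score': 0.75, 'mean': [612.4, -264.8], 'c': (609.0, -239.4), 'wh': (25.1, 174.8), 'yaw': 6.71}
side desk_tray {'score': 0.59, 'mean': [566.3, 167.8], 'c': (566.9, 159.9), 'wh': (153.0, 174.1), 'yaw': -77.19}
```

View pics/top1.png

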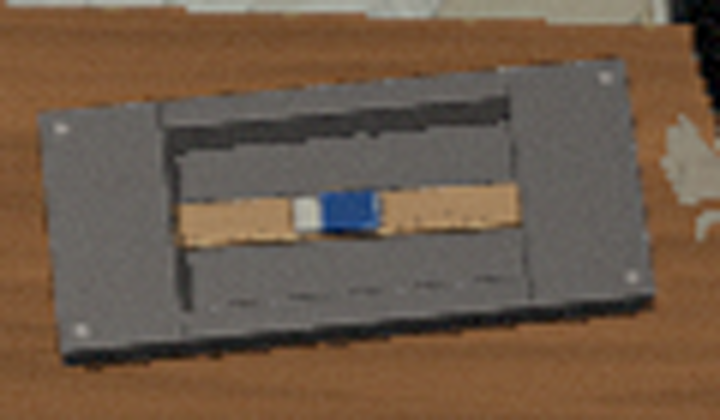

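View pics/side1.png

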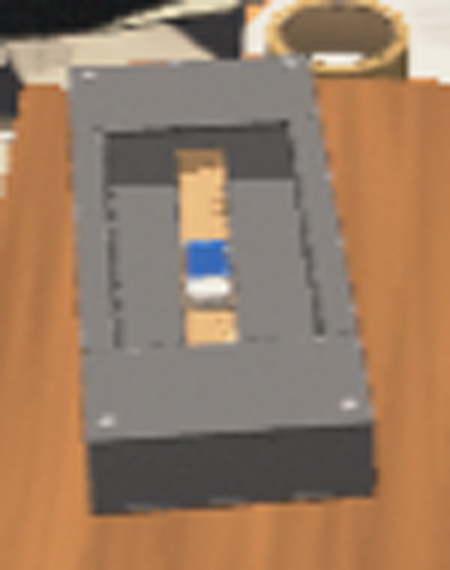

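```bash
python3 - <<'E'
from h import *
def f(p,x,y,pts,z): return plane(p,(np.array(pts)+.5)/6-.5+[x,y],z)[:,:2]*1000
t=env.grab_frame('top');s=env.grab_frame('side')
for nm,p,o,sets in [('top',t,(225,135),dict(box=([(40,112),(625,58),(652,297),(62,350)],.12),er=([(293,198),(378,190),(378,230),(293,232)],.096),rul=([(180,205),(518,183),(520,223),(183,247)],.084))),
  ('side',s,(185,125),dict(box=([(70,65),(310,60),(370,425),(86,438)],.12),er=([(187,241),(227,240),(229,292),(189,292)],.096),rul=([(178,150),(224,150),(237,343),(186,343)],.084)))]:
    for k,(q,z) in sets.items():
        w=f(p,*o,q,z);e=[w[1]-w[0],w[2]-w[1],w[2]-w[3],w[3]-w[0]]
        print(nm,k,w.mean(0).round(1),w.round(1).tolist(),[(round(np.hypot(*v),1),round(np.degrees(np.arctan2(v[1],v[0])),1)) for v in e])
# tray: rim & highlighter
E
```

```text
top box [ 608.5 -219.8] [[656.3, -42.9], [700.1, -380.1], [559.5, -395.6], [518.1, -60.7]] [(np.float64(340.0), np.float64(-82.6)), (np.float64(141.4), np.float64(-173.7)), (np.float64(337.4), np.float64(-83.0)), (np.float64(139.4), np.float64(-172.7))]
top er [ 608.5 -215.8] [[616.3, -190.9], [622.7, -240.4], [598.8, -240.8], [596.0, -191.3]] [(np.float64(49.9), np.float64(-82.6)), (np.float64(23.9), np.float64(-179.1)), (np.float64(49.5), np.float64(-86.7)), (np.float64(20.3), np.float64(-178.7))]
top rul [ 610.4 -225.6] [[612.7, -125.3], [632.6, -324.1], [608.5, -325.4], [587.6, -127.8]] [(np.float64(199.8), np.float64(-84.3)), (np.float64(24.1), np.float64(-176.8)), (np.float64(198.7), np.float64(-84.0)), (np.float64(25.2), np.float64(-174.3))]
side box [ 605.2 -215.7] [[696.0, -378.4], [556.4, -388.0], [515.4, -54.8], [652.9, -41.6]] [(np.float64(140.0), np.float64(-176.1)), (np.float64(335.7), np.float64(97.0)), (np.float64(138.1), np.float64(-174.5)), (np.float64(339.5), np.float64(97.3))]
side er [ 605.8 -215.9] [[618.8, -238.6], [596.9, -240.1], [593.1, -192.8], [614.4, -192.2]] [(np.float64(21.9), np.float64(-176.0)), (np.float64(47.5), np.float64(94.7)), (np.float64(21.4), np.float64(-178.5)), (np.float64(46.6), np.float64(95.4))]
side rul [ 609.8 -254.6] [[632.0, -345.2], [605.3, -346.0], [587.5, -164.0], [614.4, -163.3]] [(np.float64(26.7), np.float64(-178.4)), (np.float64(182.8), np.float64(95.6)), (np.float64(26.9), np.float64(-178.5)), (np.float64(182.7), np.float64(95.5))]
```

```bash
python3 - <<'E'
from h import *
def pick(pos,yaws):
    q0=env.read_state()['joint_positions']
    c=[(np.abs(np.array(q)-q0).max(),y) for y in yaws if (q:=env.inverse_kinematics(pos,[180,0,y])) is not None]
    print(c);return min(c)[1]
e=[.607,-.216]
y=pick([*e,.2],[96,-84])
env.gripper_to(.5,20)
env.goto([*e,.2],[180,0,y])
env.move_straight([*e,.13])
print(env.move_straight([*e,.0865],rate=.06,force_limit=6),env.read_state()['position'])
env.gripper_to(0,15)
print('held',env.read_state()['opening']*87,env.read_state()['finger_force'])
env.move_straight([*e,.2])
s=env.read_state();print(s['clock'],s['opening']*87,s['finger_force'],s['joint_positions'].round(1))
p=env.grab_frame('side');cv2.imwrite('pics/side2.png',p['image'][60:290,120:330])
E
```

```text
[(np.float64(153.95643256121878), 96), (np.float64(89.14546027641332), -84)]
False [ 0.60732537 -0.21609895  0.08675154]
held 21.61320913486416 15.000144839286804
8.5167 21.750832237991517 14.999976307153702 [ -5.2  24.8   1.4  -0.  -66.7  11.2]
```

View pics/side2.png

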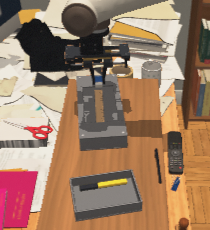

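```bash
python3 - <<'E'
from h import *
e=[.564,.158];y=-76
env.goto([*e,.2],[180,0,y])
env.move_straight([*e,.12])
print(env.move_straight([*e,.0795],rate=.06,force_limit=5),env.read_state()['position'])
env.gripper_to(.5,20)
env.move_straight([*e,.2])
p=env.grab_frame('side')
env.goto([.607,-.1,.3],[180,0,-84]) if False else None
env.goto([.45,.1,.3],[180,0,-84])
t=env.grab_frame('top');s=env.grab_frame('side')
for n,q in (('top',t),('side',s)):
    for th,z in (('ruler',.084),('eraser',.086),('desk_tray',.105)):
        r=rect(q,th,z)
        if r: print(n,th,r[0])
a=cv2.resize(t['image'][135:215,145:345],None,fx=4,fy=4,interpolation=cv2.INTER_CUBIC)
b=cv2.resize(s['image'][125:285,185:265],None,fx=3.3,fy=3.3,interpolation=cv2.INTER_CUBIC)
cv2.imwrite('pics/t3.png',a)
cv2.imwrite('pics/s3.png',cv2.resize(s['image'][125:220,185:265],None,fx=6,fy=6,interpolation=cv2.INTER_CUBIC))
print(env.read_state()['clock'])
E
```

```text
False [0.56429188 0.1581068  0.07965935]
top ruler {'score': 0.85, 'mean': [609.7, -220.0], 'c': (610.1, -222.3), 'wh': (33.8, 204.7), 'yaw': 6.74}
top eraser {'score': 0.49, 'mean': [612.2, -221.1], 'c': (611.7, -223.3), 'wh': (156.6, 353.4), 'yaw': 7.48}
top desk_tray {'score': 0.97, 'mean': [593.0, 124.9], 'c': (569.3, 142.2), 'wh': (122.5, 178.2), 'yaw': -76.29}
side ruler {'score': 0.57, 'mean': [611.5, -255.4], 'c': (611.0, -254.8), 'wh': (23.6, 165.5), 'yaw': 4.13}
side eraser {'score': 0.58, 'mean': [563.2, 162.0], 'c': (563.4, 160.3), 'wh': (20.8, 50.4), 'yaw': 11.88}
side desk_tray {'score': 0.75, 'mean': [563.5, 177.4], 'c': (563.7, 176.7), 'wh': (24.5, 54.3), 'yaw': 11.06}
14.275
```

View pics/t3.png

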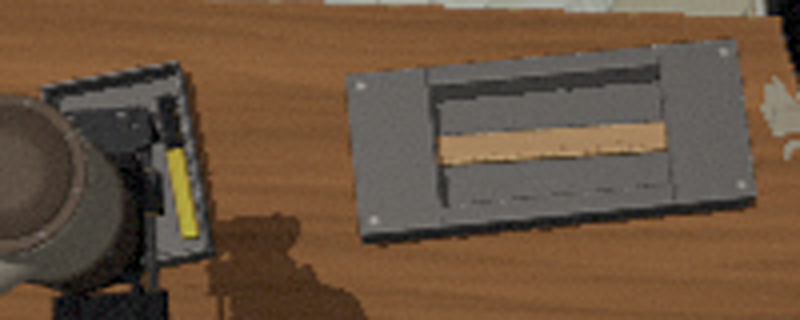

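View pics/s3.png

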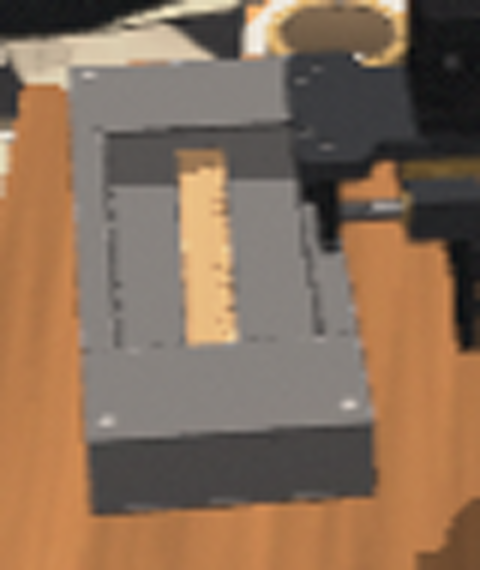

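```bash
cat > pull.py <<'E'
from h import *
from math import radians,sin,cos
by=np.array([-sin(radians(7.1)),cos(radians(7.1)),0]);bx=np.array([by[1],-by[0],0])
ry=np.array([-sin(radians(5.7)),cos(radians(5.7)),0])
c=np.array([.6087,-.226,.074])
R0=Ro.from_euler('xyz',[180,0,-82.9],degrees=True)
eu=lambda R:R.as_euler('xyz',degrees=True).tolist()
g=c+.015*ry; g[2]=.0765
T1=g-.026*by+[0,0,.003]
piv=T1-.135*by; piv[2]=.0775
def tilt(a):
    Q=Ro.from_rotvec(bx*radians(a));return piv+Q.apply(T1-piv),Q*R0
E
python3 - <<'E'
from pull import *
env.goto([g[0],g[1],.2],[180,0,-84.3])
env.move_straight([g[0],g[1],.13])
print(env.move_straight(g.tolist(),rate=.05,force_limit=6),env.read_state()['position'])
env.gripper_to(0,40)
s=env.read_state();print('held',s['opening']*87,s['finger_force'],s['force'].round(1))
env.move_straight((g+[0,0,.003]).tolist(),rate=.03)
print(env.move_straight(T1.tolist(),eu(R0),rate=.05,force_limit=12))
s=env.read_state();print(s['position'],T1,s['force'].round(1),s['wrist_torque'].round(2))
for a in (5,10,15,20):
    P,R=tilt(a);h=env.move_straight(P.tolist(),eu(R),rate=.05,force_limit=12)
    s=env.read_state();print(a,h,s['position'].round(4),P.round(4),s['force'].round(1),s['wrist_torque'].round(2),s['opening']*87)
    if h:break
env.dwell(.15)
p=env.grab_frame('side');cv2.imwrite('pics/s4.png',cv2.resize(p['image'][60:260,120:330],None,fx=3,fy=2.9))
print(env.read_state()['clock'])
E
```

```text
False [ 0.60754732 -0.21114634  0.07696836]
held 25.079651450804256 40.0003856420517 [-0.4  0.1  1.6]
False
[ 0.61027996 -0.23706786  0.07934734] [ 0.61042384 -0.2368748   0.0795    ] [ 0.3 -1.1 -1.4] [ 0.07 -0.07  0.01]
5 False [ 0.6106 -0.2377  0.0913] [ 0.6105 -0.2376  0.0913] [ 0.2  0.4 -1.1] [-0.07 -0.04  0.  ] 25.19564219464613
10 False [ 0.6104 -0.2391  0.1024] [ 0.6107 -0.2393  0.1029] [ 0.1 -0.3 -1.2] [-0.3  -0.06 -0.01] 25.714879643648413
15 False [ 0.6107 -0.2417  0.1137] [ 0.6111 -0.242   0.1144] [-1.   0.  -1.1] [-0.46 -0.07 -0.01] 25.35542850056794
20 False [ 0.6112 -0.2453  0.1249] [ 0.6115 -0.2456  0.1256] [-0.4  1.1 -1.3] [-0.75 -0.16  0.04] 25.29090166820371
20.6
```

View pics/s4.png

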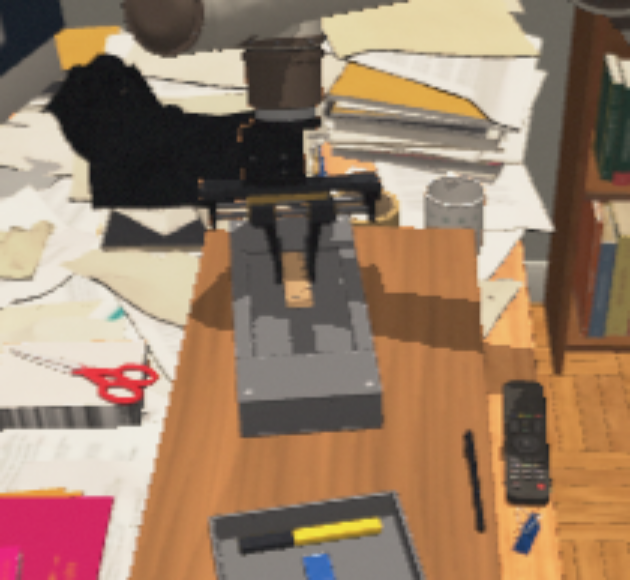

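```bash
python3 - <<'E'
from pull import *
p=env.grab_frame('side')
ax=Ro.from_rotvec(bx*radians(20)).apply(by)
P,R=tilt(20)
a=P+.105*ax;print('pred a',a,'b',P-.135*ax)
for d in (-.05,-.03,0,.03): print(d,plane(p,[220,163.4],a[2]+d).round(3))
for th in('ruler',):
  r=env.trace(p,th)
  if r:
    v,u=np.nonzero(r[0]['mask']);print(r[0]['score'],u.min(),u.max(),v.min(),v.max(),len(u))
  print(env.search_frame(p,th)[:2])
E
```

```text
pred a [ 0.59931921 -0.14772152  0.16146422] b [ 0.62719459 -0.3715184   0.07937939]
-0.05 [[ 0.603 -0.225  0.111]]
-0.03 [[ 0.601 -0.197  0.131]]
0 [[ 0.597 -0.156  0.161]]
0.03 [[ 0.594 -0.114  0.191]]
0.68 214 223 147 165 149
[{'xyz': [0.6085, -0.2128, 0.1406], 'score': 0.5}]
```

```bash
python3 - <<'E'
from pull import *
P,R=tilt(20)
ax=Ro.from_rotvec(bx*radians(20)).apply(by)
def rep(h):
    s=env.read_state();print(h,s['position'].round(4),s['force'].round(1),s['opening']*87,s['finger_force'],s['clock'])
h=env.move_straight((P+.1*ax).tolist(),rate=.06,force_limit=10);rep(h)
if not h:
    Q=P+.1*ax;Q[2]=.31
    h=env.move_straight(Q.tolist(),rate=.08,force_limit=10);rep(h)
if not h:
    env.move_straight(Q.tolist(),eu(R0),rate=.05) ;env.dwell(.5);rep(0)
p=env.grab_frame('side');cv2.imwrite('pics/s5.png',cv2.resize(p['image'][20:260,100:340],None,fx=2.4,fy=2.4))
for d in env.search_frame(p,'ruler')[:2]:print(d)
E
```

```text
False [ 0.5999 -0.1527  0.1595] [-1.1 -0.4 -1.1] 25.29445828721425 39.99888896942139 22.5667
False [ 0.5998 -0.1523  0.3095] [ 0.3 -0.5 -0.8] 25.46038307117321 39.998926520347595 24.5917
0 [ 0.5999 -0.1528  0.3099] [ 0.4 -0.9  0.1] 25.242477647053327 39.998931884765625 25.5917
{'xyz': [0.5967, -0.1363, 0.3164], 'score': 0.9}
{'xyz': [0.4277, -0.4882, 0.0721], 'score': 0.17}
```

View pics/s5.png

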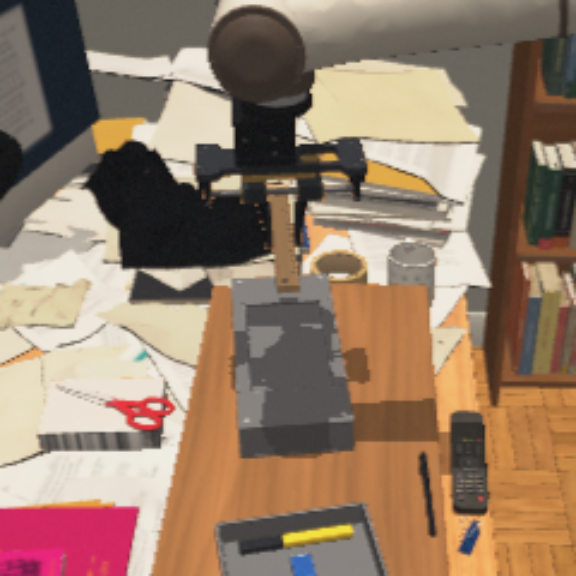

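```bash
python3 -c "
from workcell import env
env.dwell(.3);print(env.close_job())"
```

```text
the job is handed in; nothing more can be done
None
```

I've handed the job in. The eraser is in the tray, and the gripper is holding the ruler level and still, about 31 cm above the desk (19 cm above the cover). It came out end first through the mouth, and nothing else was disturbed. The hand-in call gave no verdict.

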